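Complete the mending kit in the desk drawer

ROBOT

A 6-joint arm with a two-finger parallel gripper is mounted at the origin on the work surface. World frame = base frame: x ahead of the robot, y to its left, z up, the work surface at z = 0. Lengths are in m, angles in degrees, forces in N, time in s.
With the tool pointing down it reaches from about 0.4 to 0.825 m from the base axis. Payload 7 kg.
Tool frame: the origin (TCP) lies midway between the tips of the shut fingers; the grasp point (between the pads) lies 19 mm behind it; z points along the fingers, y is the direction in which the jaws open and shut (so a half turn about z gives the same grasp; the last joint's range is limited). The gripper opens to 88 mm and grips with 3 to 60 N. Pads are 19 mm wide; open, the fingers measure 130 mm over their backs; the gripper's body (78 mm by 193 mm) begins 47 mm behind the grasp point.
Start: joints at [-50.3, 20.546, 0.682, 0, -70.136, -16.507], TCP at [0.266, -0.62, 0.227] pointing down, gripper open.
Joint ranges: [-176.03, 176.03], [-82.01, 121.73], [-58.28, 71.71], [-173.87, 95.51], [-174.79, -0.11], [-173.66, 173.66]. Speed limits (degrees/s): [136.94, 136.94, 172.46, 180, 180, 180].

INTERFACE

Orientations are given as [roll, pitch, yaw] about the fixed x, y, z axes, in that order (R = Rz(yaw) Ry(pitch) Rx(roll)).
In Python, from plant import get_state, capture, close_job gives the robot as it stands.
- The arm moves only by the tool apply_moves, never from a script. Its argument "commands" is a list of rows, each an object with "grip": the opening, from 0 (shut) to 1 (fully open); "dp": the shift along the tool's x, y, z in mm, a list of three; "yaw": the turn about the tool's z in rad. A call has 1 to 12 rows; each row is the pose to reach, as a shift and turn from the pose commanded when the call began, along the tool's axes at that moment; what a row does not reach only later rows make up. A row lasts 1/8 s, in which the tool goes at most 62.5 mm and 10.7 degrees, less where a joint would pass 70% of its speed; a pose out of reach is approached as far as the arm can. A call with a gripper value outside its range is refused whole. The fingers move at their own pace and stop on an object; "newtons" is the grip in N (left out, the last holds). Time passes only in rows, so rows that repeat a pose let the fingers close. It gives the time, the measured TCP pose, the force and the opening at its end, in the units of the state.
- get_state(): the state, without advancing time (a new reading comes with each control period).
- capture(name): name is "side" or "top"; returns a dict with "color" (384x512x3 uint8, red, green, blue), "camera_matrix" (3x3 intrinsics, pixels), "k1" (the pictures are not rectified: a ray, as slopes to the right and down, at radius r is drawn at 1 + k1 r^2 times it, then the intrinsics apply), "xyz" and "rotation" of the camera in the world. Camera axes: x right, y up, looking along -z (the intrinsics and any distortion apply to the point x, -y, -z); pixel columns grow to the right and rows downward; lengths in m; the calibration is good to about 2 mm. A picture is of the moment at which its call begins. There is no depth.
- close_job(): hands the job in, once; it reports no verdict.
The state is a dict: "time_s": time; "joints": joint angles; "qd": joint speeds; "joint_torque": joint torques, N m; "tcp_pos": TCP position; "eef_rot": TCP orientation; "contact_force": force on the tool from outside, world axes, zero at the start; "moment": the same for the moment, N m; "gripper_width": finger opening in m.
Only numpy, scipy, OpenCV 4.12 (cv2) and the standard library are available. Lean on these libraries where they do the work, as an engineer would, in place of code of your own. Each camera call takes 0.05 s, during which the arm holds its last target.

TASK

Make up the mending kit in the open drawer: it must hold exactly one pair of scissors, one clothes brush and one pin tin, each lying flat, the same way up as now, in a compartment of its own. One of the three is already in the drawer, so do not add a second of that kind; take one of each missing kind from the desk (either one will do), lay it down in an empty compartment without dropping it, and leave the spare ones and everything else on the desk where they are. Then push the drawer gently all the way shut.

Things in the scene. Friction and masses are not known exactly. Their poses are not given: they have to be found in the camera images.
- scissors_a: closed scissors lying flat, black handles: 146 mm long, 65 across the finger loops, 9 thick, 90 g. Origin under the pivot, at mid-length; x to the blade tips, z up. Grip across y at the origin: a block 34 long, 20 wide, 9 high; loops 20 to 74 mm behind, 12 mm wide blades 17 to 72 ahead. Starts on the cutting mat
- scissors_b: closed scissors lying flat, black handles: 146 mm long, 65 across the finger loops, 9 thick, 90 g. Origin under the pivot, at mid-length; x to the blade tips, z up. Grip across y at the origin: a block 34 long, 20 wide, 9 high; loops 20 to 74 mm behind, 12 mm wide blades 17 to 72 ahead. Starts in the drawer's middle compartment or on the paper right of the drawer (one of the three _b things is in the drawer)
- brush_a: clothes brush on its bristles: 124 mm long (x), 40 wide (y), 38 high, 110 g; wooden back from 25 to 38 mm up, stiff bristle block below 32 mm wide. Origin centre of underside, z up. Grip across y at the middle. Starts on the cutting mat
- brush_b: clothes brush on its bristles: 124 mm long (x), 40 wide (y), 38 high, 110 g; wooden back from 25 to 38 mm up, stiff bristle block below 32 mm wide. Origin centre of underside, z up. Grip across y at the middle. Starts in the drawer's middle compartment or on the paper right of the drawer (one of the three _b things is in the drawer)
- tin_a: round metal pin tin lying flat: 60 mm across, 26 high, 80 g. Origin centre of underside; z up; any yaw. Starts on the cutting mat
- tin_b: round metal pin tin lying flat: 60 mm across, 26 high, 80 g. Origin centre of underside; z up; any yaw. Starts in the drawer's middle compartment or on the paper right of the drawer (one of the three _b things is in the drawer)
- compartment_left (a point): centre of the floor of the drawer's left compartment, 3 mm above the desk; moves with the drawer. x points into the unit, away from the robot, y left, z up. Inside 190 mm long (x), 84 wide (y); dividers 4 mm thick, 27 high; drawer sides and back 42 high above the floor
- compartment_middle (a point): centre of the floor of the drawer's middle compartment, 3 mm above the desk; moves with the drawer. x points into the unit, away from the robot, y left, z up. Inside 190 mm long (x), 84 wide (y); dividers 4 mm thick, 27 high; drawer sides and back 42 high above the floor
- compartment_right (a point): centre of the floor of the drawer's right compartment, 3 mm above the desk; moves with the drawer. x points into the unit, away from the robot, y left, z up. Inside 190 mm long (x), 84 wide (y); dividers 4 mm thick, 27 high; drawer sides and back 42 high above the floor
- drawer (a joint): drawer of the low wooden desktop unit, m: 0 = fully shut, 0.195 = pulled out towards the robot (how it starts). It runs level along the compartments' x axis; about 2 N pushes it and it stays where it is left. The fixed unit it shuts into is 296 mm wide and 80 mm high (two notebooks at the back of its top reach 102 mm); its front face is 102 mm beyond the compartments' centres when the drawer is out
- handle (a point): middle of the drawer's bar handle, a level steel bar 11 mm thick, 110 mm long across the front, 36 mm above the desk and 35 mm in front of the 60 mm high, 290 mm wide front panel; moves with the drawer; x points into the unit. Push here towards +x to shut the drawer
- glasses_case: dark hard glasses case, 150 x 50 x 34 mm, rounded ends, lying among the things on the cutting mat; origin centre of underside, x lengthwise. Not part of the kit: leave it alone
- phone: plain black phone, 148 x 70 x 8 mm, lying on the sheets of paper; origin centre of underside, x lengthwise. Not part of the kit: leave it alone
- mug: white mug, 80 mm across, 95 mm high; origin centre of underside. Not part of the kit: leave it alone
- flask: steel drinking flask, 70 mm across, 205 mm high; origin centre of underside. Not part of the kit: leave it alone
- stapler: desk stapler, 135 x 34 x 47 mm; origin centre of underside. Not part of the kit: leave it alone
- pen_pot: grey pot with pens, 76 mm across, 100 mm high (pens to 155 mm); origin centre of underside. Not part of the kit: leave it alone
- cutting_mat: fixed grey-green cutting mat, 360 (x) x 250 (y) x 3 mm, at the robot's left; origin centre of underside
Mind the look-alikes: they are no part of the job. What is shaped like the tin_b but yellow is not meant.

How it is judged:
By the outcome, as a careful person would: the job done as asked, in the order asked, and still so for the second after the job is handed in, with the robot touching nothing.
It also fails if it takes over 64 s, if anything falls off the work surface, if the arm or the gripper's body presses on something with over 40 N, if the wrist force passes 120 N, or if a joint passes its speed limit or range.

## Working session

There is one attempt and no reset: what is moved stays moved. The work goes in short steps, Python scripts to look and compute and a tool call to move; the robot and the scene stay as the last step left them, time stands still between calls to the robot, and variables do not carry over. Pictures are saved under pics/ and viewed, and the job is handed in when it is done.

Besides the shell and the picture viewer there is one more tool, called after "Emit:" as name(argument=value, ...), one argument or row to a line, values as JSON. apply_moves: Moves the arm, as the interface text tells. Its arguments: {"type":"object","properties":{"commands":{"type":"array","items":{"type":"object","properties":{"grip":{"type":"number"},"dp":{"type":"array","items":{"type":"number"}},"yaw":{"type":"number"}}}},"newtons":{"type":"number"}},"required":["commands"]}

```bash
ls; mkdir -p pics; cat > h.py <<'E'
import numpy as np, cv2
from plant import get_state, capture, close_job
def save(c,n): cv2.imwrite('pics/'+n+'.png',cv2.cvtColor(c['color'],cv2.COLOR_RGB2BGR))
E
python3 - <<'E'
from h import *
print(get_state())
for n in('top','side'):
    c=capture(n); np.savez('%s0.npz'%n,**c); save(c,n+'0')
    print(n,c['camera_matrix'],c['k1'],c['xyz'],c['rotation'])
E
```

```text
pics
{'time_s': 0.0, 'joints': array([-5.03002323e+01,  2.05924347e+01,  6.34251926e-01, -1.97977026e-02,
       -7.01355814e+01, -1.65073729e+01]), 'qd': array([-0.06220089, -0.08084246, -0.07456845, -0.1464638 ,  0.0362989 ,
        0.02513297]), 'joint_torque': array([ 1.02642527e-03, -5.82721782e+01,  2.93051291e+01,  6.99727848e+00,
        6.74785028e-03, -1.34798138e-04]), 'tcp_pos': array([ 0.26561834, -0.62001619,  0.22561605]), 'eef_rot': array([ 1.79904812e+02, -8.80062953e-03, -1.56814340e+02]), 'contact_force': array([0.16628619, 0.5237844 , 0.22476362]), 'moment': array([ 0.01146502,  0.04703809, -0.02432216]), 'gripper_width': 0.08743943067324969}
top [[415.80859431   0.         252.55450474]
 [  0.         415.80859431 188.78600174]
 [  0.           0.           1.        ]] -0.05103807134722015 [ 0.29969496 -0.00758488  1.37431419] [ 10.54331315   0.48215081 -88.95600889]
side [[403.64219777   0.         251.88962833]
 [  0.         403.64219777 200.55862146]
 [  0.           0.           1.        ]] -0.13460747522578148 [-0.51483964  0.45868092  1.16346344] [  46.08641337    0.48851989 -113.30442657]
```

View pics/top0.png

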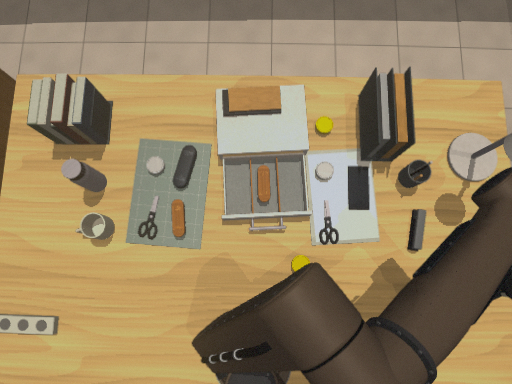

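View pics/side0.png

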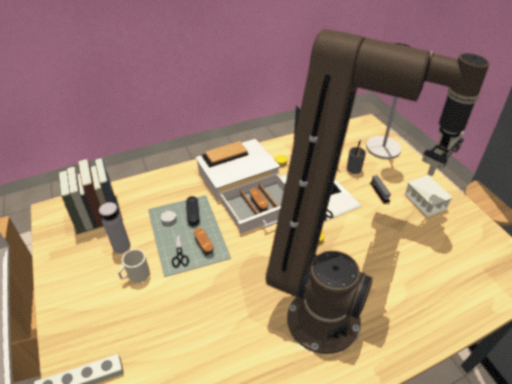

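The brush at about (264,183) is already in the drawer's middle compartment, so scissors and a tin are missing. I'll enlarge the area and measure.

```bash
cat >> h.py <<'E'
from scipy.spatial.transform import Rotation as R
def ray(c,px):
    K=c['camera_matrix']
    d=np.array([[float(c['k1']),0,0,0]])
    # r at undistorted: x_d = x(1+k1 r^2) = OpenCV model
    p=cv2.undistortPoints(np.array(px,float).reshape(-1,1,2),K,np.array([float(c['k1']),0,0,0])).reshape(-1,2)
    v=np.c_[p[:,0],-p[:,1],-np.ones(len(p))]
    return R.from_euler('xyz',c['rotation'],degrees=True).apply(v)
def onplane(c,px,z):
    v=ray(c,px); o=np.array(c['xyz']); t=(z-o[2])/v[:,2]
    return o+v*t[:,None]
def project(c,X):
    q=R.from_euler('xyz',c['rotation'],degrees=True).inv().apply(np.array(X,float).reshape(-1,3)-c['xyz'])
    a=np.c_[q[:,0],-q[:,1],-q[:,2]]
    return cv2.projectPoints(a,np.zeros(3),np.zeros(3),c['camera_matrix'],np.array([float(c['k1']),0,0,0]))[0].reshape(-1,2)
def load(n): return dict(np.load(n,allow_pickle=True))
E
python3 - <<'E'
from h import *
c=load('top0.npz'); im=cv2.cvtColor(c['color'],cv2.COLOR_RGB2BGR)
cv2.imwrite('pics/cropA.png',cv2.resize(im[140:260,205:385],None,fx=4.4,fy=4.4,interpolation=cv2.INTER_CUBIC))
cv2.imwrite('pics/cropB.png',cv2.resize(im[130:255,120:220],None,fx=4.4,fy=4.4,interpolation=cv2.INTER_CUBIC))
P=lambda px,z:print(px,z,onplane(c,px,z).round(4).tolist())
P([(324,171)],.026);P([(155,165)],.026)
P([(224,157),(307,152),(310,215),(224,217),(266,228)],.045)
E
```

```text
[(324, 171)] 0.026 [[0.6145, -0.2281, 0.026]]
[(155, 165)] 0.026 [[0.626, 0.3367, 0.026]]
[(224, 157), (307, 152), (310, 215), (224, 217), (266, 228)] 0.045 [[0.6521, 0.1043, 0.045], [0.6736, -0.1697, 0.045], [0.4643, -0.1781, 0.045], [0.4531, 0.0982, 0.045], [0.4201, -0.0372, 0.045]]
```

View pics/cropA.png

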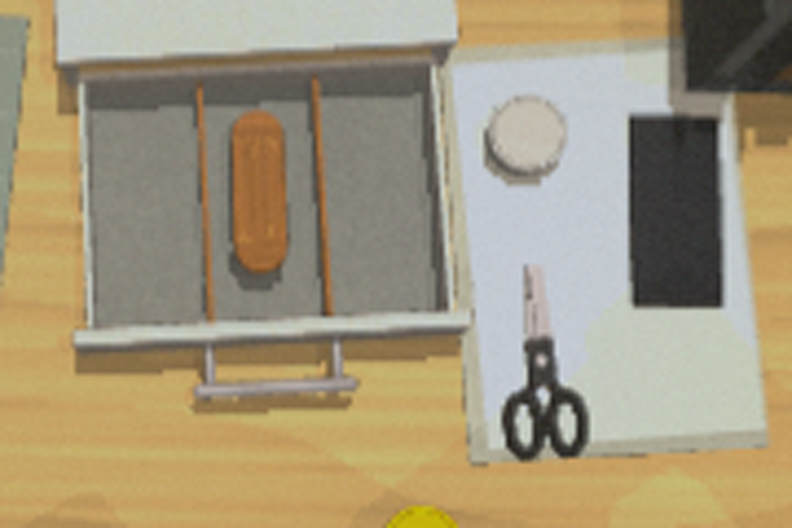

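View pics/cropB.png

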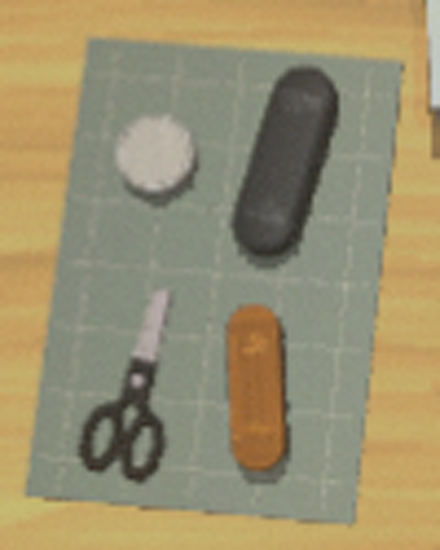

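Tin-shaped things: beige tins at (324,171) on the paper and (155,165) on the mat, and yellow ones at (324,125) and (300,264). The yellow ones are look-alikes. I take the beige tin at (324,171), tin_b. For the scissors I take scissors_b at (329,222). The crop confirms both. The brush in the middle compartment rules out brushes on the desk. Next I'll measure precisely.

```bash
python3 - <<'E'
from h import *
c=load('top0.npz'); im=c['color'].astype(int)
r,g,b=im[...,0],im[...,1],im[...,2]
def blob(m,x0,y0,x1,y1):
    z=np.zeros(m.shape,np.uint8); z[y0:y1,x0:x1]=m[y0:y1,x0:x1]
    n,l,s,ce=cv2.connectedComponentsWithStats(z); i=1+np.argmax(s[1:,4]); return (l==i),s[i],ce[i]
m,s,ce=blob((r>b+8)&(r>150),312,158,340,186); print('tin',s,ce,onplane(c,[ce],.026))
cnt=cv2.findContours(m.astype(np.uint8),0,1)[0][0]; e=cv2.fitEllipse(cnt);print(e, onplane(c,[e[0]],.026))
# scissors
ms,s,ce=blob((r<110),313,195,345,250); print('handles',s,ce)
mb,s2,ceb=blob((r>b+8)&(r>100),318,196,335,224); print('blade',s2,ceb)
for mm,n in((ms,'h'),(mb,'b')):
    ys,xs=np.nonzero(mm); p=onplane(c,np.c_[xs,ys],.006)[:,:2]
    print(n,p.mean(0),p.min(0),p.max(0))
    u,w,vt=np.linalg.svd(p-p.mean(0)); print(vt[0])
mm=ms|mb; ys,xs=np.nonzero(mm);p=onplane(c,np.c_[xs,ys],.006)[:,:2]
u,w,vt=np.linalg.svd(p-p.mean(0),full_matrices=False); d=vt[0]*np.sign(vt[0][0]);t=p@d; nn=np.array([-d[1],d[0]]);
print('yaw',np.degrees(np.arctan2(d[1],d[0])),'len',np.ptp(t),'mid',(t.max()+t.min())/2*d+nn*((p@nn).max()+(p@nn).min())/2, 'wid',np.ptp(p@nn))
for name,ps in dict(divL=[(200,85),(212,320)],divR=[(315,80),(329,313)]).items():
    q=onplane(c,np.array(ps)/4.4+[205-.4,140-.4],.030)[:,:2]; dd=q[0]-q[1]; print(name,q,np.degrees(np.arctan2(dd[1],dd[0])),np.hypot(*dd))
for name,ps,z in (('hand',[(197,391),(357,383)],.036),('panel top',[(76,338),(470,318)],.063),('sideL top',[(82,82),(90,328)],.045),('sideR top',[(438,65),(458,312)],.045),('unit front top',[(60,65),(457,40)],.08)):
    q=onplane(c,np.array(ps)/4.4+[205-.4,140-.4],z)[:,:2]; dd=q[0]-q[1]; print(name,q,np.degrees(np.arctan2(dd[1],dd[0])),np.hypot(*dd))
v=im[140:260,205:385].astype(np.uint8)[...,::-1].copy()
v[mm[140:260,205:385]]=(0,0,255); v[m[140:260,205:385]]=(0,255,0)
cv2.imwrite('pics/mask.png',cv2.resize(v,None,fx=4,fy=4,interpolation=0))
E
```

```text
tin [316 162  18  17 225] [324.55555556 169.71555556] [[ 0.61892867 -0.23004168  0.026     ]]
((324.5832214355469, 169.75807189941406), (15.317375183105469, 17.114120483398438), 105.5853042602539) [[ 0.61878502 -0.2301318   0.026     ]]
handles [319 217  20  28 256] [328.16015625 232.40234375]
blade [324 201   6  17  72] [326.36111111 209.        ]
h [ 0.41258964 -0.24247174] [ 0.3743636  -0.27477752] [ 0.46344685 -0.21219183]
[-0.99897299 -0.04530974]
b [ 0.49002129 -0.23754314] [ 0.46323506 -0.24617033] [ 0.51689227 -0.22978105]
[-0.9955862  -0.09385158]
yaw 3.484650345737631 len 0.14194946527157326 mid [ 0.44613063 -0.24082073] wid 0.06312599414007025
divL [[0.6508037  0.01846537]
 [0.47174701 0.00612512]] 3.9424805728660703 0.17948141163173825
divR [[ 0.65612514 -0.06861357]
 [ 0.47842964 -0.08035122]] 3.779173902162358 0.17808273468399008
hand [[ 0.41850011  0.01608702]
 [ 0.42635911 -0.10086707]] 93.84433945865197 0.11721784660651773
panel top [[ 0.45275651  0.10359229]
 [ 0.47209069 -0.18033724]] 93.8955431839321 0.28458704724799777
sideL top [[0.64781439 0.10674114]
 [0.46238897 0.0950968 ]] 3.593341471759158 0.18579068120838038
sideR top [[ 0.66531316 -0.16017733]
 [ 0.4787371  -0.17395018]] 4.221858380257168 0.18708372410433569
unit front top [[ 0.65123473  0.12025772]
 [ 0.67487338 -0.17019843]] 94.65273930495451 0.29141646613680905
```

View pics/mask.png

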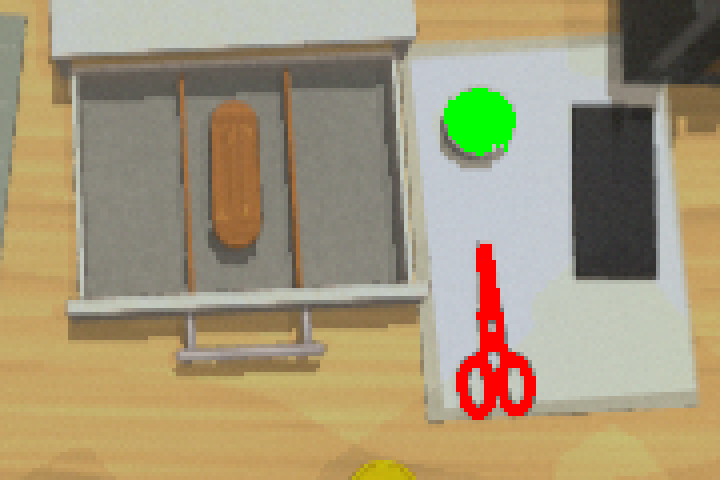

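```bash
cat >> h.py <<'E'
def rel(x,y,z,yaw):
    s=get_state(); Rm=R.from_euler('xyz',s['eef_rot'],degrees=True)
    d=Rm.inv().apply(np.array([x,y,z])-s['tcp_pos'])*1000
    dy=-(yaw-s['eef_rot'][2]); dy=(dy+90)%180-90
    print('t',round(s['time_s'],2),'tcp',s['tcp_pos'].round(4),'rot',s['eef_rot'].round(2),'F',s['contact_force'].round(1),'w',round(s['gripper_width'],4))
    print('dp',d.round(1),'yaw',round(np.radians(dy),4))
E
python3 -c "
from h import *
rel(.446,-.2405,.15,3.7)"
```

```text
t 0.1 tcp [ 0.2657 -0.6201  0.2257] rot [ 1.7992e+02 -1.0000e-02 -1.5681e+02] F [0.7 0.3 0.5] w 0.0877
dp [-315.2  277.8   76.1] yaw 0.3401
```

Emit:
apply_moves(
  commands=[
    {"grip":0.5,"dp":[-60,53,0],"yaw":0.1},
    {"grip":0.5,"dp":[-120,106,5],"yaw":0.2},
    {"grip":0.5,"dp":[-180,159,20],"yaw":0.3},
    {"grip":0.5,"dp":[-240,212,40],"yaw":0.34},
    {"grip":0.5,"dp":[-290,256,60],"yaw":0.34},
    {"grip":0.5,"dp":[-315,278,76],"yaw":0.34},
    {"grip":0.5,"dp":[-315,278,76],"yaw":0.34},
    {"grip":0.5,"dp":[-315,278,76],"yaw":0.34},
    {"grip":0.5,"dp":[-315,278,76],"yaw":0.34},
    {"grip":0.5,"dp":[-315,278,76],"yaw":0.34},
  ],
)

```text
time_s: 1.35
tcp_pos: [0.4457, -0.2417, 0.1508]
eef_rot: [-180.0, 0.0, -176.4]
contact_force: [-0.8, -1.7, -0.1]
gripper_width: 0.0437
```

```bash
python3 - <<'E'
from h import *
rel(.446,-.2405,.04,3.7)
for n in('top','side'):
    c=capture(n); np.savez('%s1.npz'%n,**c)
    im=cv2.cvtColor(c['color'],cv2.COLOR_RGB2BGR)
    u,v=project(c,[.5,-.15,.05])[0].astype(int)
    u0,v0=max(0,u-100),max(0,v-75)
    cv2.imwrite('pics/%s1.png'%n,cv2.resize(im[v0:v0+150,u0:u0+200],None,fx=3.5,fy=3.5,interpolation=cv2.INTER_CUBIC)); print(n,u0,v0)
E
```

```text
t 1.35 tcp [ 0.4457 -0.2417  0.1508] rot [-1.7999e+02  2.0000e-02 -1.7636e+02] F [-0.8 -1.7 -0.1] w 0.0437
dp [ -0.4   1.2 110.8] yaw -0.0011
top 201 128
side 193 122
```

View pics/top1.png

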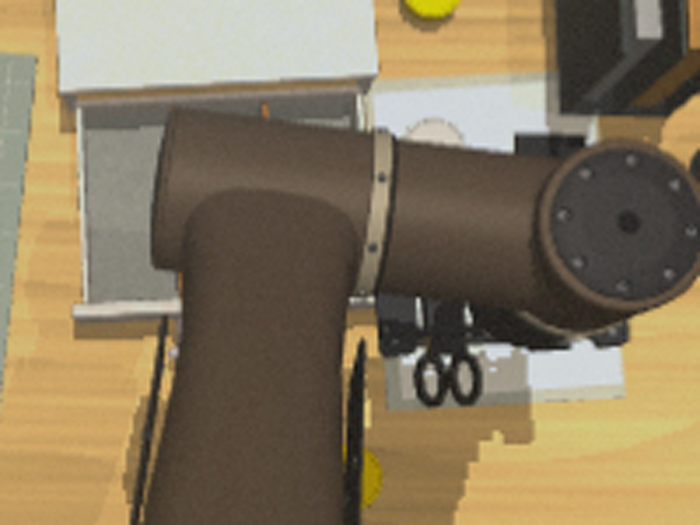

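View pics/side1.png

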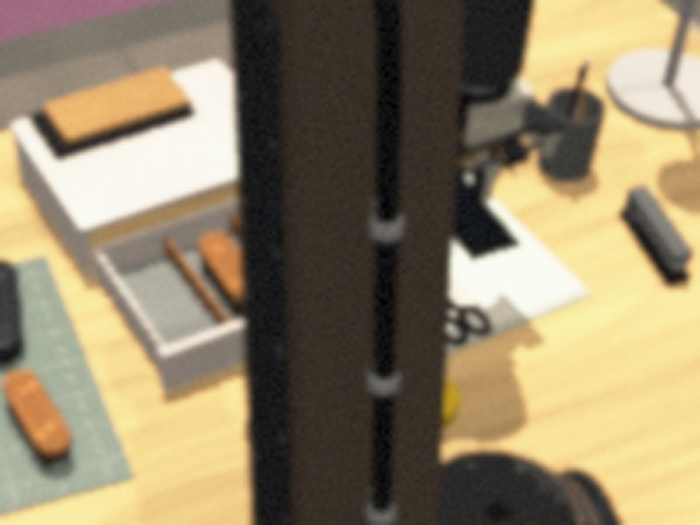

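Top view: gripper is over the scissors' pivot, handles visible at (448,375) of the crop, aligned. The side view is hidden by the arm. Descending.

Emit:
apply_moves(
  commands=[
    {"grip":0.5,"dp":[0,1,40],"yaw":0},
    {"grip":0.5,"dp":[0,1,80],"yaw":0},
    {"grip":0.5,"dp":[0,1,115],"yaw":0},
    {"grip":0.5,"dp":[0,1,130],"yaw":0},
    {"grip":0.5,"dp":[0,1,138],"yaw":0},
    {"grip":0.5,"dp":[0,1,142],"yaw":0},
    {"grip":0.5,"dp":[0,1,145],"yaw":0},
    {"grip":0.5,"dp":[0,1,146.5],"yaw":0},
    {"grip":0.5,"dp":[0,1,146.5],"yaw":0},
    {"grip":0.5,"dp":[0,1,146.5],"yaw":0},
  ],
)

```text
time_s: 2.7
tcp_pos: [0.446, -0.2398, 0.0043]
eef_rot: [-180.0, 0.0, -176.3]
contact_force: [-0.4, 0.1, 0.4]
gripper_width: 0.0442
```

Emit:
apply_moves(
  commands=[
    {"grip":0.15,"dp":[0,0,1],"yaw":0},
    {"grip":0.1,"dp":[0,0,1],"yaw":0},
    {"grip":0.1,"dp":[0,0,1],"yaw":0},
    {"grip":0.1,"dp":[0,0,1],"yaw":0},
    {"grip":0.1,"dp":[0,0,1],"yaw":0},
    {"grip":0.1,"dp":[0,0,1],"yaw":0},
  ],
  newtons=20,
)

```text
time_s: 3.45
tcp_pos: [0.4461, -0.2399, 0.0033]
eef_rot: [-180.0, 0.0, -176.3]
contact_force: [-0.5, 0.5, 5.6]
gripper_width: 0.0196
```

Emit:
apply_moves(
  commands=[
    {"grip":0.0,"dp":[0,0,-10],"yaw":0},
    {"grip":0.0,"dp":[0,0,-30],"yaw":0},
    {"grip":0.0,"dp":[0,0,-60],"yaw":0},
    {"grip":0.0,"dp":[0,0,-90],"yaw":0},
    {"grip":0.0,"dp":[0,0,-100],"yaw":0},
    {"grip":0.0,"dp":[0,0,-100],"yaw":0},
    {"grip":0.0,"dp":[0,0,-100],"yaw":0},
  ],
)

```text
time_s: 4.32
tcp_pos: [0.445, -0.2396, 0.102]
eef_rot: [180.0, -0.1, -176.3]
contact_force: [-0.2, -0.6, -1.5]
gripper_width: 0.0197
```

```bash
python3 - <<'E'
from h import *
rel(.567,-.119,.10,3.9)
c=capture('top'); np.savez('top2.npz',**c)
im=cv2.cvtColor(c['color'],cv2.COLOR_RGB2BGR)
cv2.imwrite('pics/top2.png',cv2.resize(im[130:280,200:400],None,fx=3.5,fy=3.5,interpolation=cv2.INTER_CUBIC))
E
```

```text
t 4.33 tcp [ 0.445  -0.2396  0.102 ] rot [ 1.7996e+02 -1.0000e-01 -1.7631e+02] F [-0.2 -0.6 -1.5] w 0.0197
dp [-129.6  112.5    1.8] yaw -0.0036
```

View pics/top2.png

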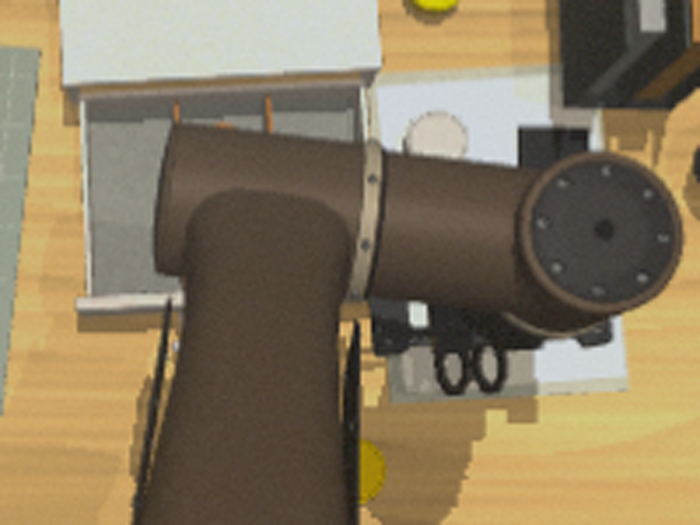

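Scissors are lifted, with loops at (470,370) of the crop. Moving over the right compartment.

Emit:
apply_moves(
  commands=[
    {"grip":0.0,"dp":[-30,26,0],"yaw":0},
    {"grip":0.0,"dp":[-60,52,0],"yaw":0},
    {"grip":0.0,"dp":[-95,82,0],"yaw":0},
    {"grip":0.0,"dp":[-120,105,0],"yaw":-0.003},
    {"grip":0.0,"dp":[-130,112.5,2],"yaw":-0.003},
    {"grip":0.0,"dp":[-130,112.5,2],"yaw":-0.003},
    {"grip":0.0,"dp":[-130,112.5,20],"yaw":-0.003},
    {"grip":0.0,"dp":[-130,112.5,35],"yaw":-0.003},
    {"grip":0.0,"dp":[-130,112.5,35],"yaw":-0.003},
    {"grip":0.0,"dp":[-130,112.5,35],"yaw":-0.003},
  ],
)

```text
time_s: 5.62
tcp_pos: [0.5683, -0.1196, 0.0684]
eef_rot: [-180.0, 0.0, -176.1]
contact_force: [-0.5, -0.0, -1.1]
gripper_width: 0.0196
```

```bash
python3 - <<'E'
from h import *
rel(.567,-.119,.008,3.9)
for n in ('top','side'):
    c=capture(n); np.savez(n+'3.npz',**c)
    im=cv2.cvtColor(c['color'],cv2.COLOR_RGB2BGR)
    im=im[130:280,200:400] if n=='top' else im[120:270,190:390]
    cv2.imwrite('pics/%s3.png'%n,cv2.resize(im,None,fx=3.5,fy=3.5,interpolation=cv2.INTER_CUBIC))
E
```

```text
t 5.62 tcp [ 0.5683 -0.1196  0.0684] rot [-1.7999e+02  1.0000e-02 -1.7613e+02] F [-0.5 -0.  -1.1] w 0.0196
dp [ 1.3  0.7 60.4] yaw -0.0006
```

View pics/top3.png

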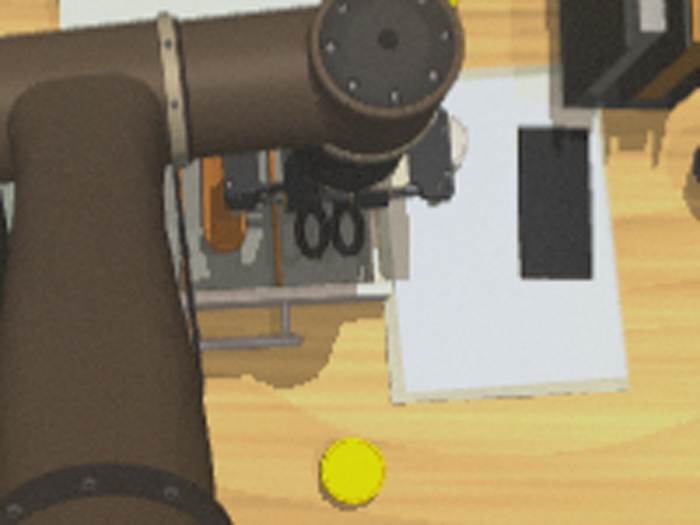

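View pics/side3.png

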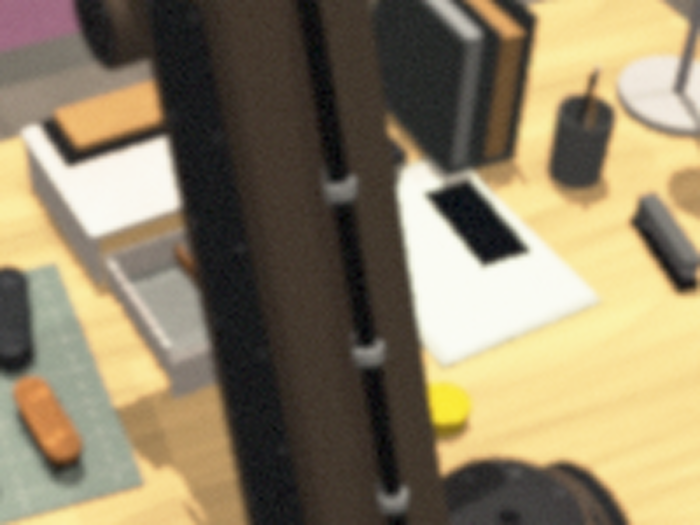

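Top view: loops at (330,228), inside the right compartment between the divider (278) and the side wall (375). Lowering slowly.

Emit:
apply_moves(
  commands=[
    {"grip":0.0,"dp":[1,0.5,20],"yaw":0},
    {"grip":0.0,"dp":[1,0.5,38],"yaw":0},
    {"grip":0.0,"dp":[1,0.5,50],"yaw":0},
    {"grip":0.0,"dp":[1,0.5,56],"yaw":0},
    {"grip":0.0,"dp":[1,0.5,59],"yaw":0},
    {"grip":0.0,"dp":[1,0.5,61],"yaw":0},
    {"grip":0.0,"dp":[1,0.5,61],"yaw":0},
    {"grip":0.0,"dp":[1,0.5,61],"yaw":0},
  ],
)

```text
time_s: 6.72
tcp_pos: [0.5674, -0.1187, 0.0074]
eef_rot: [180.0, 0.0, -176.1]
contact_force: [-0.5, -0.4, -1.1]
gripper_width: 0.0199
```

Emit:
apply_moves(
  commands=[
    {"grip":0.0,"dp":[0,0,0.7],"yaw":0},
    {"grip":0.0,"dp":[0,0,1.4],"yaw":0},
    {"grip":0.0,"dp":[0,0,1.4],"yaw":0},
  ],
)

```text
time_s: 7.1
tcp_pos: [0.5672, -0.1187, 0.0056]
eef_rot: [180.0, -0.0, -176.1]
contact_force: [0.5, -0.5, -1.6]
gripper_width: 0.0197
```

Emit:
apply_moves(
  commands=[
    {"grip":0.0,"dp":[0,0,0.5],"yaw":0},
    {"grip":0.0,"dp":[0,0,1],"yaw":0},
    {"grip":0.0,"dp":[0,0,1],"yaw":0},
  ],
)

```text
time_s: 7.48
tcp_pos: [0.5672, -0.1187, 0.0046]
eef_rot: [-180.0, -0.0, -176.1]
contact_force: [-0.7, -0.3, -1.2]
gripper_width: 0.0197
```

Emit:
apply_moves(
  commands=[
    {"grip":0.0,"dp":[0,0,0.4],"yaw":0},
    {"grip":0.0,"dp":[0,0,0.8],"yaw":0},
    {"grip":0.0,"dp":[0,0,0.8],"yaw":0},
  ],
)

```text
time_s: 7.85
tcp_pos: [0.5672, -0.1187, 0.0038]
eef_rot: [180.0, -0.0, -176.1]
contact_force: [-0.6, 0.4, -0.9]
gripper_width: 0.0194
```

Emit:
apply_moves(
  commands=[
    {"grip":0.0,"dp":[0,0,0.4],"yaw":0},
    {"grip":0.0,"dp":[0,0,0.8],"yaw":0},
    {"grip":0.0,"dp":[0,0,0.8],"yaw":0},
  ],
)

```text
time_s: 8.22
tcp_pos: [0.5673, -0.1187, 0.0033]
eef_rot: [-180.0, 0.0, -176.1]
contact_force: [-1.8, 0.8, 3.5]
gripper_width: 0.0197
```

Contact (about 4.5 N up). Releasing by opening a little.

Emit:
apply_moves(
  commands=[
    {"grip":0.28,"dp":[0,0,-0.3],"yaw":0},
    {"grip":0.32,"dp":[0,0,-0.3],"yaw":0},
    {"grip":0.34,"dp":[0,0,-0.3],"yaw":0},
    {"grip":0.34,"dp":[0,0,-0.3],"yaw":0},
    {"grip":0.34,"dp":[0,0,-10],"yaw":0},
    {"grip":0.34,"dp":[0,0,-40],"yaw":0},
    {"grip":0.34,"dp":[0,0,-80],"yaw":0},
    {"grip":0.5,"dp":[0,0,-130],"yaw":0},
    {"grip":0.8,"dp":[0,0,-130],"yaw":0},
    {"grip":1,"dp":[0,0,-130],"yaw":0},
  ],
)

```text
time_s: 9.48
tcp_pos: [0.567, -0.1187, 0.1335]
eef_rot: [180.0, 0.0, -176.1]
contact_force: [0.2, -0.2, 0.2]
gripper_width: 0.0542
```

```bash
python3 -c "
from h import *
rel(.617,-.2295,.12,93.7)"
```

```text
t 9.47 tcp [ 0.567  -0.1187  0.1335] rot [ 1.7998e+02  5.0000e-02 -1.7613e+02] F [ 0.2 -0.2  0.2] w 0.0542
dp [ -42.4 -114.    13.5] yaw -1.5678
```

Emit:
apply_moves(
  commands=[
    {"grip":1,"dp":[-10,-30,0],"yaw":-0.18},
    {"grip":1,"dp":[-20,-60,0],"yaw":-0.36},
    {"grip":1,"dp":[-30,-90,0],"yaw":-0.54},
    {"grip":1,"dp":[-42.5,-114,0],"yaw":-0.72},
    {"grip":1,"dp":[-42.5,-114,0],"yaw":-0.9},
    {"grip":1,"dp":[-42.5,-114,0],"yaw":-1.08},
    {"grip":1,"dp":[-42.5,-114,0],"yaw":-1.26},
    {"grip":1,"dp":[-42.5,-114,0],"yaw":-1.44},
    {"grip":1,"dp":[-42.5,-114,0],"yaw":-1.568},
    {"grip":1,"dp":[-42.5,-114,0],"yaw":-1.568},
    {"grip":1,"dp":[-42.5,-114,0],"yaw":-1.568},
  ],
)

```text
time_s: 10.85
tcp_pos: [0.6169, -0.2295, 0.1322]
eef_rot: [179.9, 0.0, -86.4]
contact_force: [-0.3, 0.3, -0.2]
gripper_width: 0.0878
```

```bash
python3 - <<'E'
from h import *
rel(.617,-.2295,.007,93.7)
print(get_state()['joints'].round(0))
for n in ('top','side'):
    c=capture(n); np.savez(n+'4.npz',**c)
    im=cv2.cvtColor(c['color'],cv2.COLOR_RGB2BGR)
    im=im[130:280,200:400] if n=='top' else im[120:270,190:390]
    cv2.imwrite('pics/%s4.png'%n,cv2.resize(im,None,fx=3.5,fy=3.5,interpolation=cv2.INTER_CUBIC))
E
```

```text
t 10.85 tcp [ 0.6169 -0.2295  0.1322] rot [ 1.7992e+02  2.0000e-02 -8.6440e+01] F [-0.3  0.3 -0.2] w 0.0878
dp [  0.   -0.3 125.2] yaw -0.0025
[ -3.  23.  -9.  -0. -59.   7.]
```

View pics/top4.png

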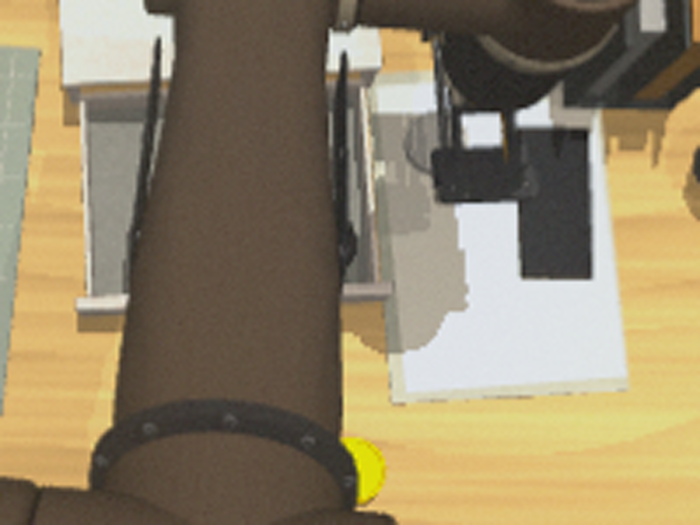

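View pics/side4.png

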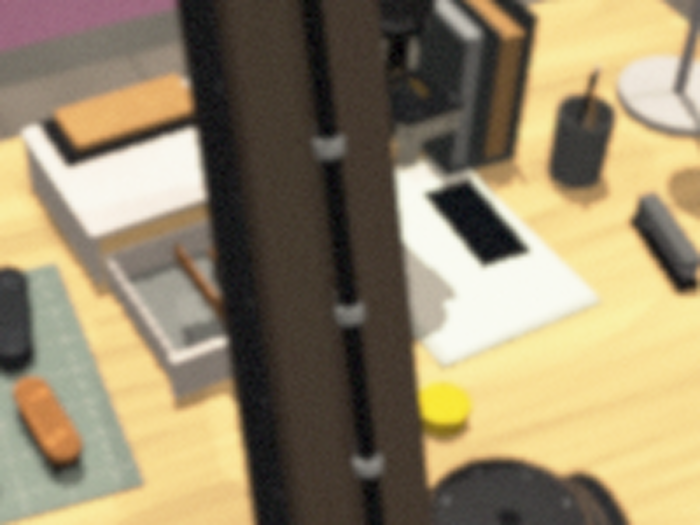

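Top view: the tin's left rim shows at (420,140) behind the finger; gripper is over it. The tin's side was clean of neighbours (phone right, books further back). Descending stepwise.

Emit:
apply_moves(
  commands=[
    {"grip":1,"dp":[0,0,25],"yaw":0},
    {"grip":1,"dp":[0,0,50],"yaw":0},
    {"grip":1,"dp":[0,0,75],"yaw":0},
    {"grip":1,"dp":[0,0,90],"yaw":0},
    {"grip":1,"dp":[0,0,95],"yaw":0},
    {"grip":1,"dp":[0,0,100],"yaw":0},
    {"grip":1,"dp":[0,0,105],"yaw":0},
    {"grip":1,"dp":[0,0,110],"yaw":0},
    {"grip":1,"dp":[0,0,115],"yaw":0},
    {"grip":1,"dp":[0,0,120],"yaw":0},
    {"grip":1,"dp":[0,0,124],"yaw":0},
    {"grip":1,"dp":[0,0,124],"yaw":0},
  ],
)

```text
time_s: 12.45
tcp_pos: [0.6171, -0.2296, 0.0086]
eef_rot: [180.0, 0.0, -86.3]
contact_force: [0.3, 0.1, 0.6]
gripper_width: 0.0873
```

Emit:
apply_moves(
  commands=[
    {"grip":0.8,"dp":[0,0,0],"yaw":0},
    {"grip":0.7,"dp":[0,0,0],"yaw":0},
    {"grip":0.6,"dp":[0,0,0],"yaw":0},
    {"grip":0.6,"dp":[0,0,0],"yaw":0},
    {"grip":0.6,"dp":[0,0,0],"yaw":0},
    {"grip":0.6,"dp":[0,0,0],"yaw":0},
  ],
  newtons=20,
)

```text
time_s: 13.2
tcp_pos: [0.6175, -0.2296, 0.0092]
eef_rot: [-180.0, -0.0, -86.3]
contact_force: [0.4, 0.3, 1.6]
gripper_width: 0.0597
```

Emit:
apply_moves(
  commands=[
    {"grip":0.5,"dp":[0,0,-10],"yaw":0},
    {"grip":0.5,"dp":[0,0,-30],"yaw":0},
    {"grip":0.5,"dp":[0,0,-60],"yaw":0},
    {"grip":0.5,"dp":[0,0,-90],"yaw":0},
    {"grip":0.5,"dp":[0,0,-110],"yaw":0},
    {"grip":0.5,"dp":[0,0,-110],"yaw":0},
    {"grip":0.5,"dp":[0,0,-110],"yaw":0},
  ],
)

```text
time_s: 14.08
tcp_pos: [0.6167, -0.2294, 0.1185]
eef_rot: [180.0, 0.0, -86.3]
contact_force: [0.2, -0.2, -1.3]
gripper_width: 0.0596
```

```bash
python3 - <<'E'
from h import *
rel(.535,.0555,.115,93.9)
c=capture('top')
im=cv2.cvtColor(c['color'],cv2.COLOR_RGB2BGR)[130:280,200:400]
cv2.imwrite('pics/top5.png',cv2.resize(im,None,fx=3.5,fy=3.5,interpolation=cv2.INTER_CUBIC))
E
```

```text
t 14.07 tcp [ 0.6167 -0.2294  0.1185] rot [ 1.7995e+02  3.0000e-02 -8.6290e+01] F [ 0.2 -0.2 -1.3] w 0.0596
dp [-289.6   63.1    3.7] yaw -0.0033
```

View pics/top5.png

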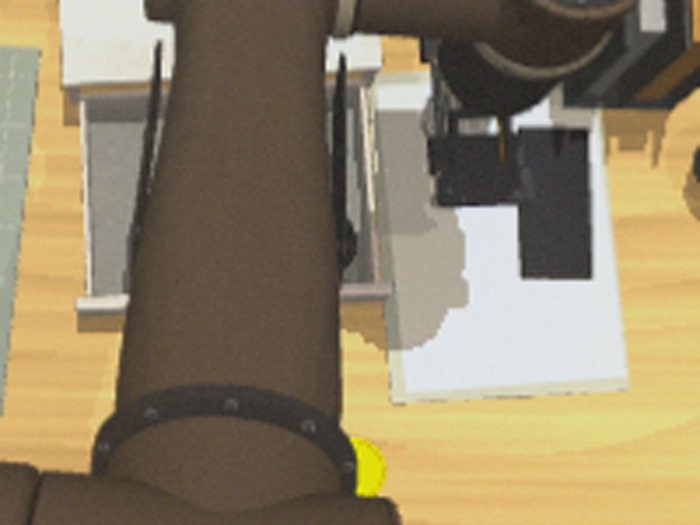

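Tin is held off the paper (shifted near (430,120), width 59.6 mm). Moving to the left compartment.

Emit:
apply_moves(
  commands=[
    {"grip":0.5,"dp":[-40,9,0],"yaw":0},
    {"grip":0.5,"dp":[-85,18,0],"yaw":0},
    {"grip":0.5,"dp":[-130,28,0],"yaw":0},
    {"grip":0.5,"dp":[-175,38,0],"yaw":0},
    {"grip":0.5,"dp":[-220,48,0],"yaw":0},
    {"grip":0.5,"dp":[-260,57,0],"yaw":0},
    {"grip":0.5,"dp":[-282,62,0],"yaw":0},
    {"grip":0.5,"dp":[-289.5,63,0],"yaw":0},
    {"grip":0.5,"dp":[-289.5,63,20],"yaw":0},
    {"grip":0.5,"dp":[-289.5,63,40],"yaw":0},
    {"grip":0.5,"dp":[-289.5,63,45],"yaw":0},
    {"grip":0.5,"dp":[-289.5,63,45],"yaw":0},
  ],
)

```text
time_s: 15.62
tcp_pos: [0.5357, 0.0547, 0.0738]
eef_rot: [179.9, -0.0, -86.3]
contact_force: [0.2, -0.5, -1.1]
gripper_width: 0.0596
```

```bash
python3 - <<'E'
from h import *
rel(.535,.0555,.012,93.9)
for n in ('top','side'):
    c=capture(n); np.savez(n+'6.npz',**c)
    im=cv2.cvtColor(c['color'],cv2.COLOR_RGB2BGR)
    im=im[130:280,200:400] if n=='top' else im[130:280,150:350]
    cv2.imwrite('pics/%s6.png'%n,cv2.resize(im,None,fx=3.5,fy=3.5,interpolation=cv2.INTER_CUBIC))
E
```

```text
t 15.62 tcp [0.5357 0.0547 0.0738] rot [ 1.7995e+02 -3.0000e-02 -8.6300e+01] F [ 0.2 -0.5 -1.1] w 0.0596
dp [-0.9  0.5 61.8] yaw -0.0035
```

View pics/top6.png

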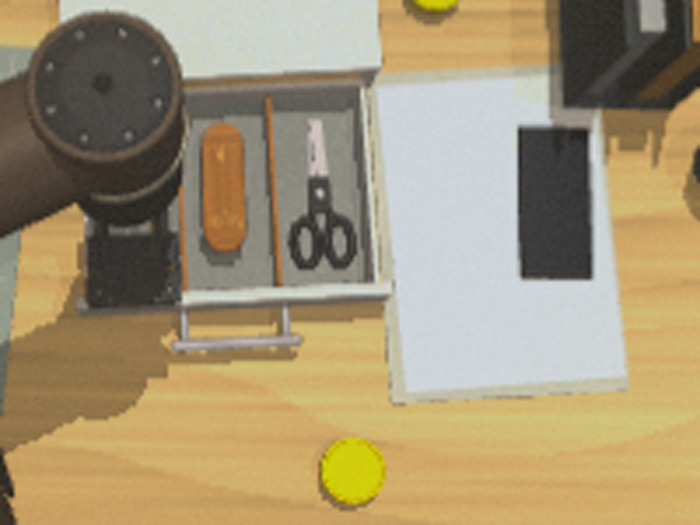

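View pics/side6.png

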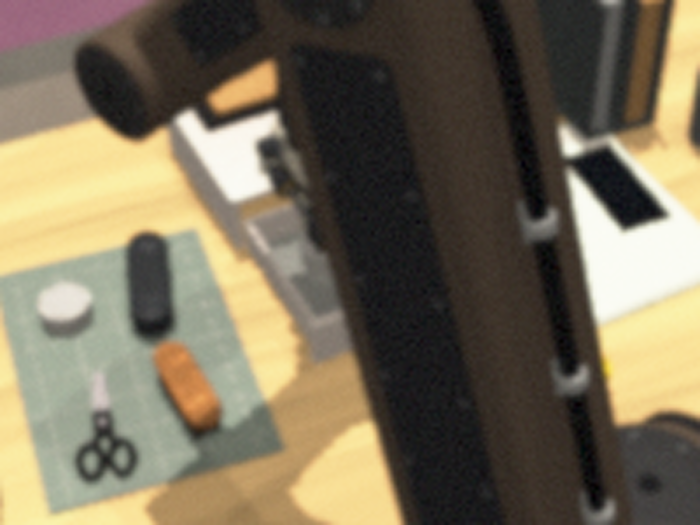

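Top view: scissors flat in the right compartment (320,200), brush untouched in the middle (223,187), gripper over the left one. Lowering the tin.

Emit:
apply_moves(
  commands=[
    {"grip":0.5,"dp":[-1,0.5,15],"yaw":0},
    {"grip":0.5,"dp":[-1,0.5,30],"yaw":0},
    {"grip":0.5,"dp":[-1,0.5,42],"yaw":0},
    {"grip":0.5,"dp":[-1,0.5,50],"yaw":0},
    {"grip":0.5,"dp":[-1,0.5,56],"yaw":0},
    {"grip":0.5,"dp":[-1,0.5,60],"yaw":0},
    {"grip":0.5,"dp":[-1,0.5,62.5],"yaw":0},
    {"grip":0.5,"dp":[-1,0.5,62.5],"yaw":0},
    {"grip":0.5,"dp":[-1,0.5,62.5],"yaw":0},
  ],
)

```text
time_s: 16.85
tcp_pos: [0.5353, 0.0563, 0.0118]
eef_rot: [-180.0, 0.0, -86.3]
contact_force: [0.1, -0.0, -1.2]
gripper_width: 0.0597
```

Emit:
apply_moves(
  commands=[
    {"grip":0.5,"dp":[0,0,0.7],"yaw":0},
    {"grip":0.5,"dp":[0,0,1.4],"yaw":0},
    {"grip":0.5,"dp":[0,0,1.4],"yaw":0},
  ],
)

```text
time_s: 17.23
tcp_pos: [0.5351, 0.0562, 0.0101]
eef_rot: [180.0, 0.0, -86.3]
contact_force: [0.4, 0.7, -1.7]
gripper_width: 0.0599
```

Emit:
apply_moves(
  commands=[
    {"grip":0.5,"dp":[0,0,0.5],"yaw":0},
    {"grip":0.5,"dp":[0,0,0.9],"yaw":0},
    {"grip":0.5,"dp":[0,0,0.9],"yaw":0},
  ],
)

```text
time_s: 17.6
tcp_pos: [0.5351, 0.0562, 0.0092]
eef_rot: [-180.0, -0.0, -86.3]
contact_force: [-0.2, 1.0, -0.9]
gripper_width: 0.0597
```

Emit:
apply_moves(
  commands=[
    {"grip":0.5,"dp":[0,0,0.3],"yaw":0},
    {"grip":0.5,"dp":[0,0,0.6],"yaw":0},
    {"grip":0.5,"dp":[0,0,0.6],"yaw":0},
  ],
)

```text
time_s: 17.98
tcp_pos: [0.5354, 0.0562, 0.0091]
eef_rot: [-180.0, 0.0, -86.3]
contact_force: [-0.8, 0.1, 5.1]
gripper_width: 0.0594
```

Emit:
apply_moves(
  commands=[
    {"grip":0.75,"dp":[0,0,-0.5],"yaw":0},
    {"grip":0.8,"dp":[0,0,-0.5],"yaw":0},
    {"grip":0.82,"dp":[0,0,-0.5],"yaw":0},
    {"grip":0.82,"dp":[0,0,-0.5],"yaw":0},
    {"grip":0.82,"dp":[0,0,-10],"yaw":0},
    {"grip":0.82,"dp":[0,0,-35],"yaw":0},
    {"grip":0.82,"dp":[0,0,-70],"yaw":0},
    {"grip":0.6,"dp":[0,0,-110],"yaw":0},
    {"grip":0.3,"dp":[0,0,-130],"yaw":0},
    {"grip":0,"dp":[0,0,-130],"yaw":0},
    {"grip":0,"dp":[0,0,-130],"yaw":0},
  ],
)

```text
time_s: 19.35
tcp_pos: [0.5346, 0.0561, 0.1385]
eef_rot: [180.0, 0.0, -86.3]
contact_force: [0.1, 0.0, -0.7]
gripper_width: 0.0374
```

```bash
python3 - <<'E'
from h import *
rel(.405,-.043,.14,3.9)
for n in ('top','side'):
    c=capture(n); np.savez(n+'7.npz',**c)
    im=cv2.cvtColor(c['color'],cv2.COLOR_RGB2BGR)
    im=im[130:280,200:400] if n=='top' else im[130:280,150:350]
    cv2.imwrite('pics/%s7.png'%n,cv2.resize(im,None,fx=3.5,fy=3.5,interpolation=cv2.INTER_CUBIC))
E
```

```text
t 19.35 tcp [0.5346 0.0561 0.1385] rot [ 1.7998e+02  1.0000e-02 -8.6290e+01] F [ 0.1  0.  -0.7] w 0.0374
dp [ 90.5 135.8  -1.5] yaw 1.5676
```

View pics/top7.png

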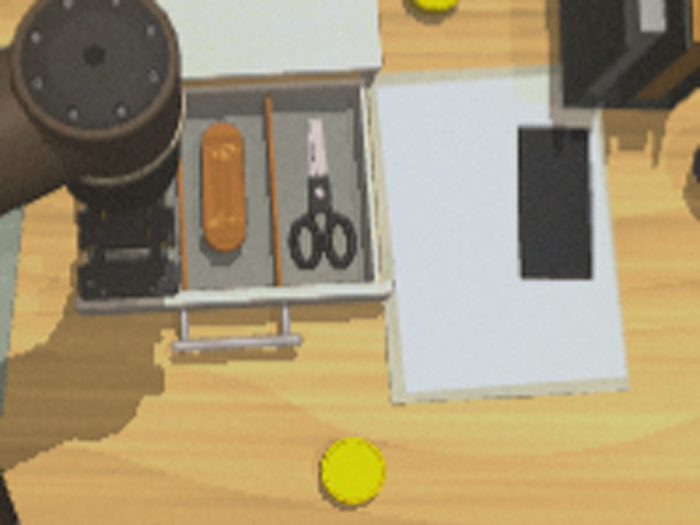

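View pics/side7.png

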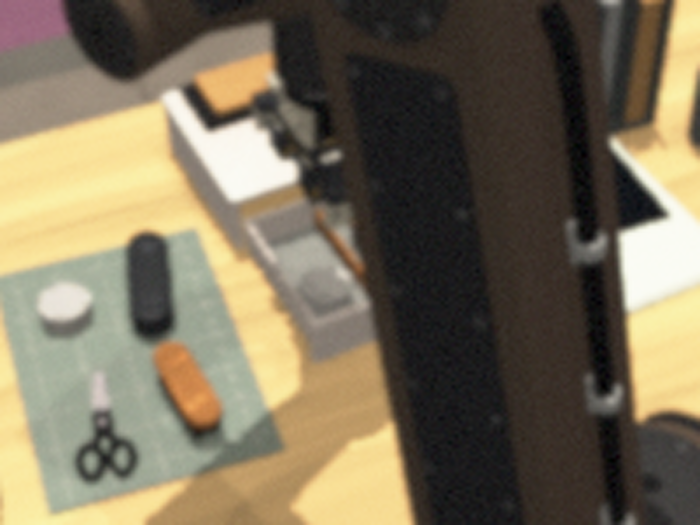

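The side view shows the tin lying flat in the left compartment at (325,285). The mat things are undisturbed. Now to the handle: shut the gripper and go to its robot side.

Emit:
apply_moves(
  commands=[
    {"grip":0,"dp":[20,30,0],"yaw":0.18},
    {"grip":0,"dp":[40,60,0],"yaw":0.36},
    {"grip":0,"dp":[60,90,0],"yaw":0.54},
    {"grip":0,"dp":[80,120,0],"yaw":0.72},
    {"grip":0,"dp":[90,138,0],"yaw":0.9},
    {"grip":0,"dp":[90,142,0],"yaw":1.08},
    {"grip":0,"dp":[90,142,0],"yaw":1.26},
    {"grip":0,"dp":[90,142,0],"yaw":1.44},
    {"grip":0,"dp":[90,142,0],"yaw":1.567},
    {"grip":0,"dp":[90,142,0],"yaw":1.567},
    {"grip":0,"dp":[90,142,0],"yaw":1.567},
  ],
)

```text
time_s: 20.82
tcp_pos: [0.399, -0.0429, 0.1383]
eef_rot: [-180.0, -0.0, -175.9]
contact_force: [0.1, -0.6, -0.5]
gripper_width: 0.0002
```

```bash
python3 - <<'E'
from h import *
rel(.396,-.044,.02,3.9)
print(get_state()['joints'].round(0))
for n in ('side',):
    c=capture(n); np.savez(n+'8.npz',**c)
    im=cv2.cvtColor(c['color'],cv2.COLOR_RGB2BGR)
    im=im[130:280,150:350]
    cv2.imwrite('pics/%s8.png'%n,cv2.resize(im,None,fx=3.5,fy=3.5,interpolation=cv2.INTER_CUBIC))
E
```

```text
t 20.82 tcp [ 0.399  -0.0429  0.1383] rot [-1.7999e+02 -5.0000e-02 -1.7590e+02] F [ 0.1 -0.6 -0.5] w 0.0002
dp [  3.   -0.8 118.3] yaw 0.0035
[  22.   -1.  -39.   -0.  -52. -108.]
```

View pics/side8.png

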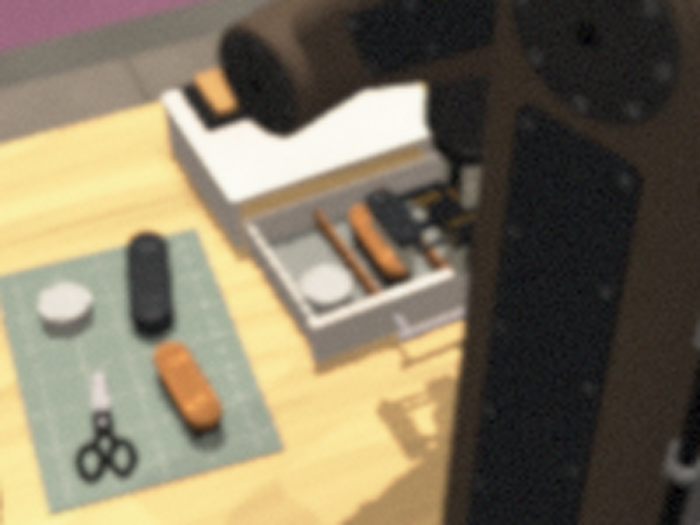

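Side view: tin flat at (327,285) in the left compartment, brush in the middle, gripper in front of the handle. Descending behind the bar.

Emit:
apply_moves(
  commands=[
    {"grip":0,"dp":[4,0,25],"yaw":0},
    {"grip":0,"dp":[4,0,50],"yaw":0},
    {"grip":0,"dp":[4,0,75],"yaw":0},
    {"grip":0,"dp":[4,0,90],"yaw":0},
    {"grip":0,"dp":[4,0,100],"yaw":0},
    {"grip":0,"dp":[4,0,108],"yaw":0},
    {"grip":0,"dp":[4,0,115],"yaw":0},
    {"grip":0,"dp":[4,0,115],"yaw":0},
  ],
)

```text
time_s: 21.88
tcp_pos: [0.3951, -0.0432, 0.0234]
eef_rot: [-180.0, -0.0, -176.1]
contact_force: [-0.9, 0.1, -0.5]
gripper_width: 0.0004
```

Emit:
apply_moves(
  commands=[
    {"grip":0,"dp":[-3,0,0],"yaw":0},
    {"grip":0,"dp":[-6,0,0],"yaw":0},
    {"grip":0,"dp":[-8,0,0],"yaw":0},
    {"grip":0,"dp":[-10,0,0],"yaw":0},
    {"grip":0,"dp":[-12,0,0],"yaw":0},
    {"grip":0,"dp":[-14,0,0],"yaw":0},
    {"grip":0,"dp":[-17,0,0],"yaw":0},
    {"grip":0,"dp":[-21,0,0],"yaw":0},
    {"grip":0,"dp":[-26,0,0],"yaw":0},
    {"grip":0,"dp":[-30,0,0],"yaw":0},
    {"grip":0,"dp":[-33,0,0],"yaw":0},
    {"grip":0,"dp":[-35,0,0],"yaw":0},
  ],
)

```text
time_s: 23.38
tcp_pos: [0.4303, -0.0408, 0.0236]
eef_rot: [-180.0, -0.0, -176.1]
contact_force: [-1.7, -0.3, -1.0]
gripper_width: 0.0003
```

```bash
python3 - <<'E'
from h import *
rel(.6,-.03,.022,3.9)
for n in ('top','side',):
    c=capture(n); np.savez(n+'9.npz',**c)
    im=cv2.cvtColor(c['color'],cv2.COLOR_RGB2BGR)
    im=im[130:280,200:400] if n=='top' else im[130:280,150:350]
    cv2.imwrite('pics/%s9.png'%n,cv2.resize(im,None,fx=3.5,fy=3.5,interpolation=cv2.INTER_CUBIC))
E
```

```text
t 23.38 tcp [ 0.4303 -0.0408  0.0236] rot [-1.8000e+02 -1.0000e-02 -1.7607e+02] F [-1.7 -0.3 -1. ] w 0.0003
dp [-170.1   -0.9    1.5] yaw 0.0006
```

View pics/top9.png

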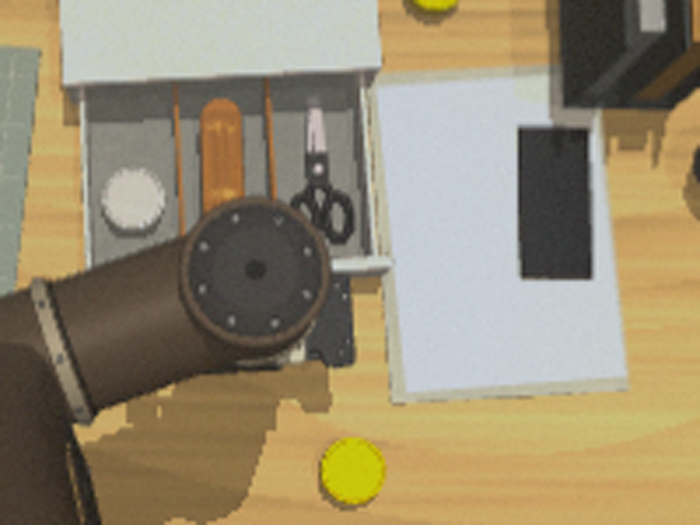

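View pics/side9.png

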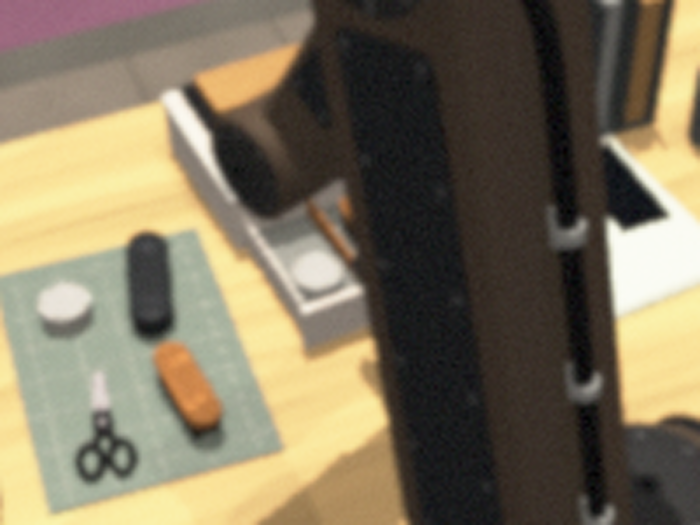

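Top view: the drawer is sliding in with tin, brush and scissors in place at (133,200), (222,150) and (320,170). Force is about 2 N. Continuing.

Emit:
apply_moves(
  commands=[
    {"grip":0,"dp":[-4,0,0],"yaw":0},
    {"grip":0,"dp":[-9,0,0],"yaw":0},
    {"grip":0,"dp":[-15,0,0],"yaw":0},
    {"grip":0,"dp":[-22,0,0],"yaw":0},
    {"grip":0,"dp":[-29,0,0],"yaw":0},
    {"grip":0,"dp":[-36,0,0],"yaw":0},
    {"grip":0,"dp":[-43,0,0],"yaw":0},
    {"grip":0,"dp":[-50,0,0],"yaw":0},
    {"grip":0,"dp":[-57,0,0],"yaw":0},
    {"grip":0,"dp":[-63,0,0],"yaw":0},
    {"grip":0,"dp":[-68,0,0],"yaw":0},
    {"grip":0,"dp":[-71,0,0],"yaw":0},
  ],
)

```text
time_s: 24.98
tcp_pos: [0.5014, -0.0358, 0.0236]
eef_rot: [180.0, 0.0, -176.1]
contact_force: [-1.3, 1.5, 1.2]
gripper_width: 0.0005
```

Emit:
apply_moves(
  commands=[
    {"grip":0,"dp":[-4,0,0],"yaw":0},
    {"grip":0,"dp":[-9,0,0],"yaw":0},
    {"grip":0,"dp":[-15,0,0],"yaw":0},
    {"grip":0,"dp":[-22,0,0],"yaw":0},
    {"grip":0,"dp":[-29,0,0],"yaw":0},
    {"grip":0,"dp":[-36,0,0],"yaw":0},
    {"grip":0,"dp":[-43,0,0],"yaw":0},
    {"grip":0,"dp":[-50,0,0],"yaw":0},
    {"grip":0,"dp":[-56,0,0],"yaw":0},
    {"grip":0,"dp":[-61,0,0],"yaw":0},
    {"grip":0,"dp":[-65,0,0],"yaw":0},
    {"grip":0,"dp":[-67,0,0],"yaw":0},
  ],
)

```text
time_s: 26.48
tcp_pos: [0.5681, -0.0312, 0.0237]
eef_rot: [180.0, 0.0, -176.1]
contact_force: [-2.0, 0.7, 0.2]
gripper_width: 0.0004
```

Emit:
apply_moves(
  commands=[
    {"grip":0,"dp":[-3,0,0],"yaw":0},
    {"grip":0,"dp":[-7,0,0],"yaw":0},
    {"grip":0,"dp":[-11,0,0],"yaw":0},
    {"grip":0,"dp":[-15,0,0],"yaw":0},
    {"grip":0,"dp":[-18,0,0],"yaw":0},
    {"grip":0,"dp":[-20,0,0],"yaw":0},
    {"grip":0,"dp":[-22,0,0],"yaw":0},
    {"grip":0,"dp":[-24,0,0],"yaw":0},
    {"grip":0,"dp":[-25,0,0],"yaw":0},
    {"grip":0,"dp":[-26,0,0],"yaw":0},
    {"grip":0,"dp":[-27,0,0],"yaw":0},
    {"grip":0,"dp":[-28,0,0],"yaw":0},
  ],
)

```text
time_s: 27.98
tcp_pos: [0.5958, -0.0293, 0.0237]
eef_rot: [180.0, 0.0, -176.1]
contact_force: [-1.8, -0.1, -0.3]
gripper_width: 0.0005
```

Emit:
apply_moves(
  commands=[
    {"grip":0,"dp":[-1,0,0],"yaw":0},
    {"grip":0,"dp":[-2,0,0],"yaw":0},
    {"grip":0,"dp":[-3,0,0],"yaw":0},
    {"grip":0,"dp":[-3.5,0,0],"yaw":0},
    {"grip":0,"dp":[-4,0,0],"yaw":0},
    {"grip":0,"dp":[-4,0,0],"yaw":0},
  ],
)

```text
time_s: 28.72
tcp_pos: [0.5999, -0.029, 0.0237]
eef_rot: [180.0, 0.0, -176.1]
contact_force: [-0.4, 0.7, 0.1]
gripper_width: 0.0004
```

Emit:
apply_moves(
  commands=[
    {"grip":0,"dp":[-0.7,0,0],"yaw":0},
    {"grip":0,"dp":[-1.4,0,0],"yaw":0},
    {"grip":0,"dp":[-2,0,0],"yaw":0},
    {"grip":0,"dp":[-2,0,0],"yaw":0},
  ],
)

```text
time_s: 29.22
tcp_pos: [0.6012, -0.029, 0.0236]
eef_rot: [-180.0, -0.1, -176.1]
contact_force: [-3.8, 1.7, 3.3]
gripper_width: 0.0004
```

Emit:
apply_moves(
  commands=[
    {"grip":0,"dp":[-0.7,0,0],"yaw":0},
    {"grip":0,"dp":[-1.2,0,0],"yaw":0},
    {"grip":0,"dp":[-1.2,0,0],"yaw":0},
  ],
)

```text
time_s: 29.6
tcp_pos: [0.6013, -0.029, 0.0235]
eef_rot: [-180.0, -0.2, -176.1]
contact_force: [-8.4, 2.7, 4.8]
gripper_width: 0.0004
```

It is at the stop: 8 N and no more travel. Backing off along −x and rising.

Emit:
apply_moves(
  commands=[
    {"grip":0,"dp":[3,0,0],"yaw":0},
    {"grip":0,"dp":[12,0,0],"yaw":0},
    {"grip":0,"dp":[30,0,0],"yaw":0},
    {"grip":0,"dp":[50,0,0],"yaw":0},
    {"grip":0,"dp":[70,0,-20],"yaw":0},
    {"grip":0,"dp":[80,0,-60],"yaw":0},
    {"grip":0,"dp":[90,0,-110],"yaw":0},
    {"grip":0,"dp":[120,-60,-150],"yaw":0},
    {"grip":0,"dp":[130,-120,-170],"yaw":0},
    {"grip":0,"dp":[130,-180,-180],"yaw":0},
    {"grip":0,"dp":[130,-220,-180],"yaw":0},
    {"grip":0,"dp":[130,-220,-180],"yaw":0},
  ],
)

```text
time_s: 31.1
tcp_pos: [0.4881, -0.2605, 0.2037]
eef_rot: [-180.0, 0.1, -176.3]
contact_force: [-0.1, 0.6, -0.5]
gripper_width: 0.0001
```

```bash
python3 - <<'E'
from h import *
rel(.4,-.25,.2,3.9)
for n in ('top','side',):
    c=capture(n); np.savez(n+'10.npz',**c); save(c,n+'10')
    if n=='top':
        im=cv2.cvtColor(c['color'],cv2.COLOR_RGB2BGR)
        cv2.imwrite('pics/t10c.png',cv2.resize(im[70:240,120:390],None,fx=2.9,fy=2.9,interpolation=cv2.INTER_CUBIC))
E
```

```text
t 31.1 tcp [ 0.4881 -0.2605  0.2037] rot [-1.7996e+02  5.0000e-02 -1.7631e+02] F [-0.1  0.6 -0.5] w 0.0001
dp [87.2 16.1  3.6] yaw -0.0037
```

View pics/t10c.png

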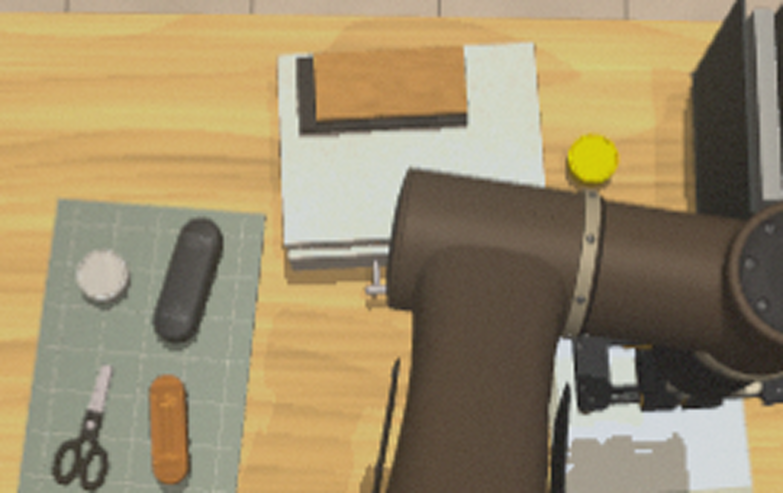

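View pics/side10.png

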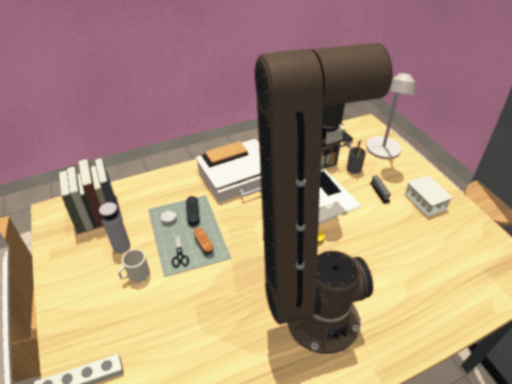

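The drawer looks shut. I'll move the arm aside for a clear check.

Emit:
apply_moves(
  commands=[
    {"grip":0,"dp":[20,-40,-20],"yaw":0},
    {"grip":0,"dp":[50,-90,-20],"yaw":0},
    {"grip":0,"dp":[80,-140,-20],"yaw":0},
    {"grip":0,"dp":[110,-190,-20],"yaw":0},
    {"grip":0,"dp":[140,-240,-20],"yaw":0},
    {"grip":0,"dp":[170,-290,-20],"yaw":0},
    {"grip":0,"dp":[190,-320,-20],"yaw":0},
    {"grip":0,"dp":[190,-320,-20],"yaw":0},
    {"grip":0,"dp":[190,-320,-20],"yaw":0},
  ],
)

```text
time_s: 32.33
tcp_pos: [0.3216, -0.5884, 0.2235]
eef_rot: [180.0, 0.0, -176.0]
contact_force: [0.3, -0.3, 0.3]
gripper_width: 0.0005
```

```bash
python3 - <<'E'
from h import *
s=get_state(); print(s['time_s'],s['tcp_pos'],s['contact_force'])
c=capture('top'); np.savez('top11.npz',**c)
im=cv2.cvtColor(c['color'],cv2.COLOR_RGB2BGR)
cv2.imwrite('pics/t11c.png',cv2.resize(im[70:250,200:400],None,fx=3.3,fy=3.3,interpolation=cv2.INTER_CUBIC))
u=R.from_euler('z',3.9,degrees=True).apply([.195,0,0])
print('expected shut handle px',project(c,np.array([[.4185,.0161,.036],[.4264,-.1009,.036]])+u))
E
```

```text
32.325 [ 0.32164964 -0.58843779  0.22351331] [ 0.34744328 -0.27148899  0.28692884]
expected shut handle px [[246.50925981 169.48683486]
 [281.95498152 167.72283285]]
```

View pics/t11c.png

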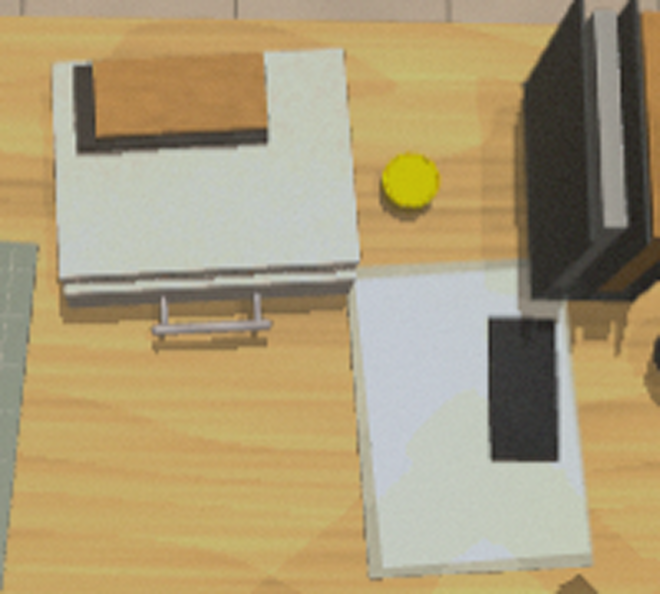

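The handle ends are at pixels (246.4,170) and (282.1,168). Predicted for fully shut: (246.5,169.5) and (282.0,167.7), so they agree.

```bash
python3 -c "
from plant import close_job
print(close_job())"
```

```text
the job is handed in; nothing more can be done
None
```

The mending kit is made up, the drawer is shut, and the job was handed in after about 32 s.

- **Kit:** `brush_b` was already in the middle compartment. I laid `scissors_b` flat in the right compartment and `tin_b` flat in the left one. I lowered each until it touched the floor (about 5 N) before letting go. I left the spares on the mat, the yellow look-alikes and the phone alone.
- **Drawer:** I pushed it by the handle at about 2 N until it stopped moving, at about 8 N.
- **Last checks:** The handle ends in the top picture are within about half a pixel of where a full 195 mm of travel would put them. The three kit items lay flat in their own compartments in the last picture that showed them all, with the drawer pushed in about 25 mm. I could not see inside after it shut. No check failed or disagreed.

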